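# Set the key machine to fast and start it

### The arm

A 7-joint arm with a two-finger parallel gripper is mounted at the origin on the work surface. World frame = base frame: x ahead of the robot, y to its left, z up, the work surface at z = 0. Lengths are in m, angles in rad, forces in N, time in s.
With the tool pointing down it reaches from about 0.4 to 0.85 m from the base axis. Payload 10.4 kg.
Tool frame: the origin (TCP) lies at the very end of the fingers, on their centre line; the grasp point (between the pads) lies 19 mm behind it (manip.pinch_z is the distance from the TCP to the grasp point, in m); z points along the fingers, y is the line along which they close (so a half turn about z gives the same grasp; the last joint's range is limited). The gripper opens to 85 mm and grips with 20 to 120 N. Pads are 22 mm wide; open, the fingers measure 114 mm over their backs; the gripper's body (76 mm by 85 mm) begins 54 mm behind the grasp point. The pads swing forward as they close: fully open they stand 13 mm farther back than shut.
Start: joints at [-1.123, 0.332, -0.065, 1.46, 0.022, 1.35, -0.088], TCP at [0.283, 0.557, 0.231] pointing down, gripper open.
Joint ranges: [-2.6, 2.6], [-0.5, 2.12], [-1.47, 1.34], [0.16, 2.42], [-1.27, 4.41], [0.06, 2.06], [-2.6, 2.6]. Speed limits (rad/s): [2.22, 2.22, 2.79, 2.79, 3.14, 3.14, 3.14].

### API

Orientations are given as a unit quaternion [x, y, z, w].
In Python, from workcell import manip gives the robot as it stands. The module is installed in compiled form; this text tells all that it offers.
- The arm moves only by the shell command python3 -m creep 'ROWS' [OPENING] [FORCE]. ROWS is a JSON object of lists of equal length, an entry for each row: "slide": the shift along the tool's x, y, z in m, a list of three; "twist": the turn about the tool's z in degrees. A call has 1 to 8 rows; each row shifts and turns the commanded pose from where the row before left it, along the tool's axes as they then stand; what a row does not reach is not made up. A row lasts 1/8 s, in which the tool goes at most 62.5 mm and 10.7 degrees, less where a joint would pass 70% of its speed; a pose out of reach is approached as far as the arm can. A call with a gripper value outside its range is refused whole. OPENING is the opening in per cent of the stroke, from 0 (shut) to 100 (fully open), set as the call begins (- or left out, the last holds). The fingers move at their own pace and stop on an object; FORCE is the grip in N (left out, the last holds). Time passes only in rows, so rows that do not move let the fingers close. It gives the time, the measured TCP pose, the force, the opening and the grip force at its end, in the units of the state.
- manip.get_obs(): the state, without advancing time (a new reading comes with each control period).
- manip.camera(name): name is "side" or "top" or "wrist"; returns (picture, depth): 420x560x3 uint8, blue, green, red; 420x560 float32, m along the optical axis (not along the pixel's ray), 0 where there is no reading.
- manip.camera_params(name): a dict with "intrinsics" (3x3 intrinsics, pixels), "dist_coeffs" ([k1, k2, p1, p2, k3] as OpenCV has them; the pictures are not rectified), "R" (3x3) and "t" (3): a world point X has camera coordinates R X + t. Camera axes: x right, y down, z forward; pixel columns grow to the right and rows downward; lengths in m; the calibration is good to about 2 mm. A picture is of the moment at which its call begins: read the wrist's pose just before it. camera_params takes no time and is no camera call; for the wrist camera it gives the pose at the moment of the call.
- manip.hand_in(): hands the job in; it is judged then, once.
The state is a dict: "clock": time; "joint_pos": joint angles; "joint_velocities": joint speeds; "tau": joint torques, N m; "position": TCP position; "ee_rot": TCP orientation; "ft_force": force on the tool from outside, world axes, zero at the start; "torque": the same for the moment, N m; "grip_width": opening from 0.0 (shut) to 1.0 (fully open); "grasp_force": force on a finger pad.
Only numpy, scipy, OpenCV 4.12 (cv2) and the standard library are available. Lean on these libraries where they do the work, as an engineer would, in place of code of your own. Each camera call takes 0.05 s, during which the arm holds its last target. There are 200 camera calls.

### The job

On the key-cutting machine, push the red-knobbed lever away from the machine's front, past its first detent and all the way to the second stop, and leave it there. Then press the green start button on the loose switch box fully down and let it go. Do not press the red button, do not lift the switch box or push it out of its place, and leave the padlock, the tin and the oil bottle undisturbed.

Things in the scene. Friction and masses are not known exactly. Their poses are not given: they have to be found in the camera images.
- machine: Grey key-cutting machine, fixed, 280 x 320 mm, deck 75 mm above the bench. Origin: centre of its underside; x from its front (robot side) to its back, y to its left; turned up to 20 degrees. A black lever quadrant (130 x 52 mm, top 95 mm above the bench) is on its right (-y) part; motor hood, wheels and vices fill the rest (y above -35 mm), up to 165 mm high.
- lever_knob (a point): Centre of the lever's red ball knob, 36 mm in diameter, on a 10 mm steel stem. The lever swings in the machine's x-z plane about a pivot at x = -35, y = -105, z = 60 mm in the machine's frame; knob centre 110 mm from the pivot, 160 mm above the bench at either end, 170 mm when upright.
- lever (a joint): Lever angle, rad: 0 = front stop (off), leaning to the front; 0.42 = upright, first detent; 0.84 = second stop, leaning to the back (+x). The mechanism pulls it to the nearest of these three; the crests lie near 0.185 and 0.655: let go before 0.655 it falls back to the detent. It starts off or at the first detent. Pushing the knob takes up to 8 N to leave off, 5 N to leave the detent.
- switchbox: Loose grey switch box with a yellow face, 85 x 140 mm and 44 mm high, about 0.85 kg, lying flat on the bench. Origin: centre of its underside, z up. The green button is 34 mm from the middle along +y, the red one 34 mm along -y.
- start_top (a point): Centre of the top of the green start button, 30 mm in diameter; it is pressed straight down.
- start (a joint): Travel of the green start button, m: 0 = up, 0.006 = fully down (about 4 N); it springs back.
- halt (a joint): Travel of the red button beside it, m: 0 = up, 0.006 = down. Not to be pressed.
- padlock_mid (a point): Brass padlock standing on the bench, body 24 x 50 x 42 mm with a steel shackle to 72 mm high; this point is the centre of its body.
- tin_mid (a point): Round shoe-polish tin with a red lid, 76 mm in diameter, 30 mm high, on the bench; this point is its centre.
- oil_mid (a point): Small yellow oil bottle, 36 mm in diameter, 85 mm high, standing on the front of the machine's deck to the left of the lever; this point is half-way up.
Not all that is in view belongs to the job. Of the things like the switchbox, leave any that is orange or pink; of the rest the smaller one is meant.

How it is judged:
On the way, in this order (a step that is already met when the one before it is completed fails the run):
1. the lever is at its second stop (value of joint lever above 0.79 rad), for 0.2 s.
2. the green start button is pressed down (value of joint start above 0.004 m), for 0.04 s.
At the end, for the whole second after the job is handed in: The lever rests at its second stop (above 0.79 rad of 0.84), the green button has been pressed (over 4 mm of 6) after that and is up again, the red one is up, the switch box lies flat within 40 mm of where it was, and padlock, tin and bottle are within 20 mm of where they were (value of joint lever above 0.79 rad and value of joint each of start, halt below 0.002 m and angle between switchbox's own z axis and vertical below 0.1 rad and height (world z) of switchbox below 0.01 m and distance of switchbox from where it was at the start of the episode below 0.04 m and linear speed of switchbox below 0.02 m/s and distance of each of padlock_mid, tin_mid, oil_mid from where it was at the start of the episode below 0.02 m); the robot touches nothing.
It fails at once if the start button is pressed before the lever is at the second stop (value of joint start above 0.004 m and value of joint lever below 0.655 rad).
It fails at once if the red button is pressed (value of joint halt above 0.003 m).
It fails at once if the switch box is lifted or tipped (height (world z) of switchbox above 0.015 m or angle between switchbox's own z axis and vertical above 0.25 rad).
It fails at once if the switch box is pushed out of its place (distance of switchbox from where it was at the start of the episode above 0.05 m).
It fails at once if the padlock, the tin or the oil bottle is disturbed (distance of any of padlock_mid, tin_mid, oil_mid from where it was at the start of the episode above 0.025 m).
It also fails if it takes over 51 s, if anything falls off the work surface, if the arm or the gripper's body presses on something with over 40 N, if the wrist force passes 120 N, or if a joint passes its speed limit or range.

## Working session

There is one attempt and no reset: what is moved stays moved. The work goes in short steps, Python scripts to look and compute and a shell command to move; the robot and the scene stay as the last step left them, time stands still between calls to the robot, and variables do not carry over. Pictures are saved under pics/ and viewed, at most 10 in all, crops included, and the job is handed in when it is done.

```bash
mkdir -p pics
cat > h.py <<'E'
import numpy as np, cv2
from workcell import manip
def world(name,P,d,px):
    K=np.array(P["intrinsics"]);D=np.array(P["dist_coeffs"]);R=np.array(P["R"]);t=np.array(P["t"])
    out=[]
    for u,v in px:
        z=np.median([q for q in d[v-1:v+2,u-1:u+2].ravel() if q>0] or [0])
        n=cv2.undistortPoints(np.array([[[u,v]]],float),K,D)[0,0]
        out.append(R.T@(np.array([n[0]*z,n[1]*z,z])-t))
    return np.array(out)
E
python3 - <<'E'
from h import *
for n in("top","side"):
    P=manip.camera_params(n);p,d=manip.camera(n);cv2.imwrite(f"pics/{n}.png",p);np.savez(f"{n}.npz",p=p,d=d,**{k:np.array(P[k]) for k in P})
o=manip.get_obs();print(o["clock"],o["position"],o["ee_rot"])
E
```

```text
0.1 [0.28332601 0.55672408 0.23060167] [ 2.33192287e-01  9.72430438e-01 -6.19692404e-04 -1.25187554e-04]
```

View pics/top.png

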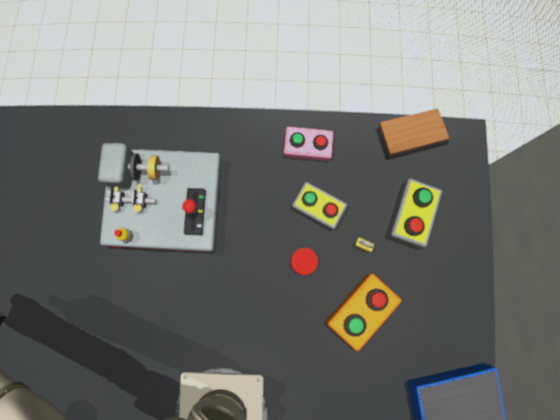

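View pics/side.png

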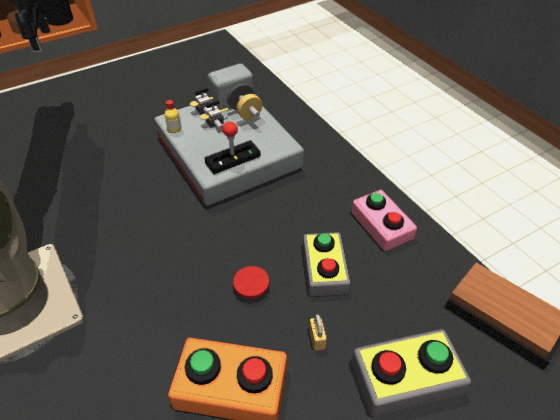

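The top view shows the knob at (190,206) and the bottle at (122,235). The small grey/yellow box is at (320,206), with green at (310,198) and red at (331,210). The tin is at (304,261) and the padlock at (366,244). The larger yellow, orange and pink boxes are decoys.

Run:
```python
from h import *
np.set_printoptions(precision=4,suppress=True)
S={n:np.load(n+".npz") for n in("top","side")}
def cloud(s):
    h,w=s["d"].shape;uv=np.stack(np.meshgrid(np.arange(w),np.arange(h)),-1).reshape(-1,1,2).astype(float)
    n=cv2.undistortPoints(uv,s["intrinsics"],s["dist_coeffs"])[:,0];z=s["d"].reshape(-1,1)
    return ((np.hstack([n*z,z])-s["t"])@s["R"]).reshape(h,w,3)
for n,box in (("top",{"knob":(180,195,203,218),"green":(300,188,320,208),"red":(322,200,342,222)}),("side",{"knob":(218,118,242,142),"green":(310,230,338,252),"red":(315,254,343,278)})):
    s=S[n];C=cloud(s);hsv=cv2.cvtColor(s["p"],cv2.COLOR_BGR2HSV)
    for k,(a,b,c,d) in box.items():
        H=hsv[b:d,a:c];m=(H[...,1]>150)&(H[...,2]>60)&(((H[...,0]>45)&(H[...,0]<85)) if k=="green" else ((H[...,0]<8)|(H[...,0]>172)))
        q=C[b:d,a:c][m];print(n,k,len(q),q.mean(0),q.min(0),q.max(0))
s=S["top"];C=cloud(s)
# deck: flat at z~.075, slot top at ~.095
for nm,lo,hi,r in (("deck",.065,.085,(90,135,235,260)),("slot",.09,.101,(180,180,212,242)),("boxface",.036,.05,(285,175,352,235))):
    a,b,c,d=r;q=C[b:d,a:c].reshape(-1,3);q=q[(q[:,2]>lo)&(q[:,2]<hi)]
    R=cv2.minAreaRect(q[:,:2].astype(np.float32)*1000);print(nm,len(q),R,cv2.boxPoints(R).tolist())
for nm,px in (("tin",(304,261)),("padlock",(366,244)),("oil",(119,233)),("pink",(309,143))):print(nm,C[px[1],px[0]])
```

```text
top knob 139 [0.5599 0.0779 0.1894] [ 0.3698 -0.1408  0.0921] [0.5952 0.1006 1.2955]
top green 29 [ 0.6181 -0.2349  0.0663] [ 0.6019 -0.2474  0.0624] [ 0.6274 -0.2217  0.0712]
top red 95 [ 0.5839 -0.2951  0.0652] [ 0.5693 -0.3114  0.0512] [ 0.6003 -0.281   0.0711]
side knob 167 [0.5537 0.07   0.1821] [ 0.1542 -0.8069  0.1577] [0.573  0.091  0.9372]
side green 9 [ 0.6051 -0.2417  0.0616] [ 0.598  -0.2497  0.0576] [ 0.6174 -0.2337  0.0658]
side red 166 [ 0.5805 -0.2963  0.0636] [ 0.566  -0.3099  0.0528] [ 0.6011 -0.2742  0.07  ]
deck 7484 ((600.22021484375, 185.9986572265625), (317.88177490234375, 281.35430908203125), 88.9927749633789) [[456.7708435058594, 29.555206298828125], [738.0816650390625, 24.60943603515625], [743.6695556640625, 342.4421081542969], [462.3587646484375, 347.38787841796875]]
slot 709 ((561.4414672851562, 82.529296875), (130.4671173095703, 52.49668884277344), 0.839353621006012) [[495.83038330078125, 107.81922149658203], [496.59942626953125, 55.328163146972656], [627.0525512695312, 57.23937225341797], [626.2835083007812, 109.73043060302734]]
boxface 991 ((598.6725463867188, -264.8399658203125), (140.1173095703125, 85.69890594482422), 62.815155029296875) [[528.5491333007812, -307.58343505859375], [604.7815551757812, -346.736083984375], [668.7959594726562, -222.09649658203125], [592.5635375976562, -182.94384765625]]
tin [ 0.4385 -0.2249  0.032 ]
padlock [ 0.4902 -0.3992  0.045 ]
oil [0.4879 0.2628 0.1589]
pink [ 0.7823 -0.232   0.0433]
```

The lever is upright at the first detent: the pivot is near (0.565, 0.081) and the machine's yaw is about 0. I'll align the tool with the world axes, shut the gripper and go to the front of the knob.

```bash
python3 -m creep '{"slide":[[0,0,0],[0,0,0],[0,0,0],[-0.02,-0.048,0],[-0.02,-0.048,0],[-0.02,-0.048,0],[-0.02,-0.048,0],[-0.02,-0.048,0]],"twist":[-9,-9,-9,0,0,0,0,0]}' 0 40
python3 -m creep '{"slide":[[-0.022,-0.048,0],[-0.022,-0.048,0],[-0.022,-0.048,0],[-0.022,-0.048,0],[-0.022,-0.044,0],[0,0,0],[0,0,0]],"twist":[0,0,0,0,0,0,0]}'
```

```text
clock: 1.1
position: [0.384, 0.3152, 0.2311]
ee_rot: [-0.0, 1.0, -0.0, -0.0]
ft_force: [0.1, 0.8, 0.4]
grip_width: -0.001
grasp_force: 0.0
clock: 1.98
position: [0.4933, 0.0818, 0.231]
ee_rot: [-0.0, 1.0, 0.0, -0.0]
ft_force: [-0.5, -0.5, -0.8]
grip_width: 0.004
grasp_force: 0.0
```

```bash
python3 -m creep '{"slide":[[0,0,0.03],[0,0,0.03],[0,0,0.026],[-0.01,0,0],[-0.01,0,0],[-0.01,0,0],[0,0,0]],"twist":[0,0,0,0,0,0,0]}'
python3 -m creep '{"slide":[[-0.01,0,0],[-0.01,0,0],[-0.01,0,0],[-0.01,0,0],[-0.01,0,0],[-0.007,0,0],[0,0,0]],"twist":[0,0,0,0,0,0,0]}'
python3 - <<'E'
from h import *
p,d=manip.camera("side");cv2.imwrite("pics/s2.png",cv2.resize(p[80:220,130:320],None,fx=4,fy=4))
E
```

```text
clock: 2.85
position: [0.5248, 0.0812, 0.1459]
ee_rot: [-0.0, 1.0, 0.0, 0.001]
ft_force: [0.1, -0.2, 0.2]
grip_width: 0.001
grasp_force: 0.0
clock: 3.72
position: [0.5783, 0.0814, 0.1445]
ee_rot: [-0.0, 1.0, -0.0, -0.003]
ft_force: [-14.8, -0.4, 6.5]
grip_width: 0.002
grasp_force: 7.6
```

View pics/s2.png

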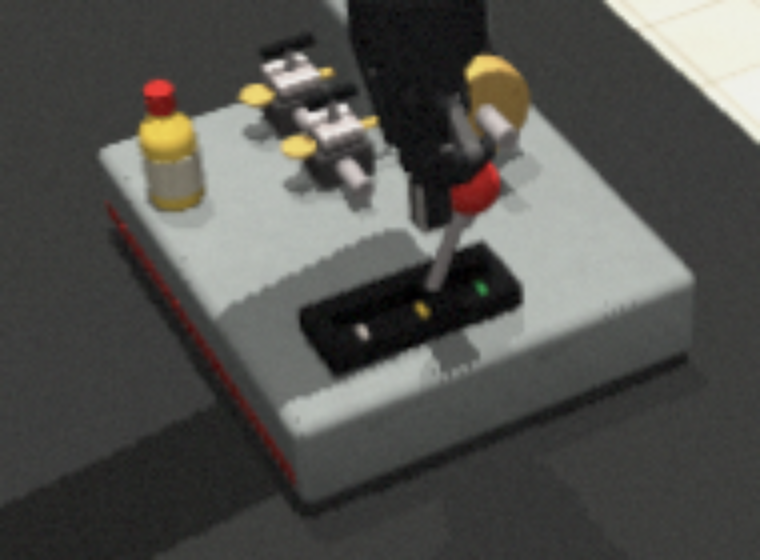

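The lever leans to the back against its stop, with 15 N on the tool. I'll back off, rise and move over the green button.

```bash
python3 -m creep '{"slide":[[0.015,0,0],[0.025,0,0],[0.01,0,-0.03],[0,0,-0.03],[0,0,-0.03],[0,0,0]],"twist":[0,0,0,0,0,0]}'
python3 -m creep '{"slide":[[-0.011,-0.045,0],[-0.011,-0.045,0],[-0.011,-0.045,0],[-0.011,-0.045,0],[-0.011,-0.045,0],[-0.011,-0.045,0],[-0.011,-0.045,0],[0,0,0]],"twist":[0,0,0,0,0,0,0,0]}'
python3 - <<'E'
from h import *
P=manip.camera_params("wrist");w,d=manip.camera("wrist");np.savez("w.npz",p=w,d=d,**{k:np.array(P[k]) for k in P})
p,_=manip.camera("side")
cv2.imwrite("pics/s3.png",np.hstack([w,cv2.resize(p[80:290,130:360],(230,210))[:, :230] if 0 else cv2.copyMakeBorder(p[80:290,130:360],0,210,0,0,cv2.BORDER_CONSTANT)]))
E
```

```text
clock: 4.53
position: [0.5323, 0.0813, 0.2378]
ee_rot: [-0.0, 1.0, 0.001, 0.002]
ft_force: [-0.9, 0.5, 0.1]
grip_width: 0.001
grasp_force: 0.0
clock: 5.52
position: [0.6069, -0.2386, 0.2338]
ee_rot: [0.003, 1.0, -0.001, -0.001]
ft_force: [-0.3, 0.8, 0.2]
grip_width: -0.003
grasp_force: 0.0
```

View pics/s3.png

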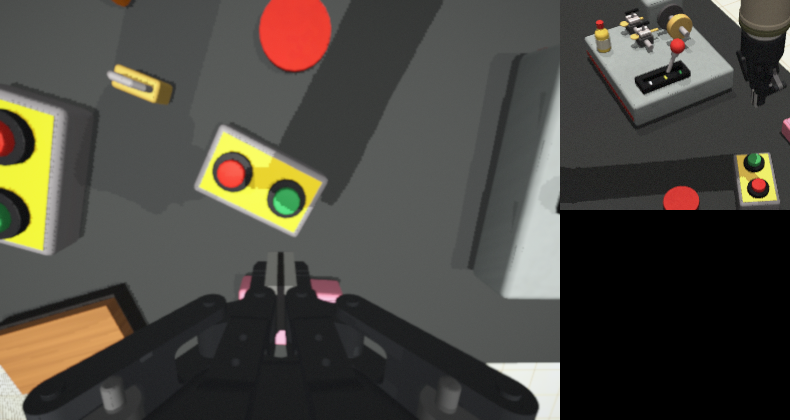

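The lever stayed at the back stop. In the wrist view the green button is at (287,198) and the red one at (232,172).

Run:
```python
from h import *
s=np.load("w.npz");print(world("w",s,s["d"],[(287,198),(282,195),(292,202),(232,172)]).round(4))
o=manip.get_obs();print(o["position"],o["ee_rot"])
```

```text
[[ 0.6091 -0.2322  0.0657]
 [ 0.6057 -0.2377  0.0656]
 [ 0.6136 -0.2266  0.0662]
 [ 0.58   -0.2914  0.0658]]
[ 0.60770013 -0.23398292  0.23413996] [ 1.55071139e-04  9.99999754e-01  1.59188214e-04 -6.65002232e-04]
```

```bash
python3 -m creep '{"slide":[[-0.004,0,0.05],[0,0,0.05],[0,0,0.05],[0,0,0.006],[0,0,0]],"twist":[0,0,0,0,0]}'
python3 -m creep '{"slide":[[0,0,0.006],[0,0,0.005],[0,0,0.004],[0,0,0.003],[0,0,0]],"twist":[0,0,0,0,0]}'
```

```text
clock: 6.25
position: [0.6126, -0.2333, 0.0806]
ee_rot: [-0.001, 1.0, -0.0, 0.001]
ft_force: [-0.0, -0.5, 1.4]
grip_width: 0.0
grasp_force: 0.0
clock: 6.88
position: [0.6122, -0.2339, 0.0615]
ee_rot: [-0.0, 1.0, -0.0, 0.0]
ft_force: [1.0, 0.1, 3.8]
grip_width: -0.002
grasp_force: 1.6
```

```bash
python3 -m creep '{"slide":[[0,0,0.002],[0,0,0.002],[0,0,0]],"twist":[0,0,0]}'
```

```text
clock: 7.25
position: [0.6123, -0.2339, 0.0598]
ee_rot: [-0.0, 1.0, 0.0, 0.001]
ft_force: [-7.9, 4.2, 23.1]
grip_width: -0.0
grasp_force: 11.6
```

The force rose to 23 N, so the button has bottomed out. I'll lift and check.

```bash
python3 -m creep '{"slide":[[0,0,-0.01],[0,0,-0.03],[0,0,-0.05],[0,0,-0.05],[0,0,-0.03],[0,0,0],[0,0,0]],"twist":[0,0,0,0,0,0,0]}'
python3 - <<'E'
from h import *
s=np.load("w.npz")
P=manip.camera_params("wrist");w,d=manip.camera("wrist")
p,_=manip.camera("side")
cv2.imwrite("pics/s4.png",np.hstack([w,cv2.copyMakeBorder(p[80:290,130:360],0,210,0,0,cv2.BORDER_CONSTANT)]))
print(world("w",P,d,[(287,198),(232,172)]).round(4))
E
```

```text
clock: 8.12
position: [0.6113, -0.2336, 0.2261]
ee_rot: [-0.0, 1.0, 0.0, -0.001]
ft_force: [-0.7, 0.2, -0.5]
grip_width: -0.004
grasp_force: 0.0
[[ 0.6115 -0.227   0.0665]
 [ 0.5836 -0.2848  0.066 ]]
```

View pics/s4.png

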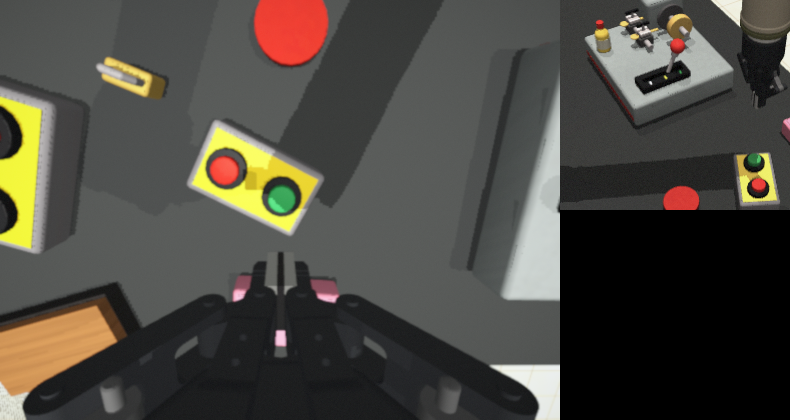

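The green button at (281,197) is up again at z = 0.066. The box is in place, the lever is still at the back stop, and the arm is clear.

```bash
python3 -c "
from workcell import manip
print(manip.hand_in())"
```

```text
the job is handed in; nothing more can be done
None
```

The lever is at its second stop and the green button was pressed fully and is up again; the other items look undisturbed, and I handed the job in at about 8 s (no verdict was returned).

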